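# Load the parts dryer and hold its lid ajar

## Robot

A 6-joint arm with a two-finger parallel gripper is mounted at the origin on the work surface. World frame = base frame: x ahead of the robot, y to its left, z up, the work surface at z = 0. Lengths are in m, angles in rad, forces in N, time in s.
With the tool pointing down it reaches from about 0.375 to 0.75 m from the base axis. Payload 9 kg.
Tool frame: the origin (TCP) lies between the finger pads; the fingertips stand 11 mm ahead of it and the grasp point (between the pads) lies 8 mm behind it; z points along the fingers, x is the direction in which the jaws open and shut, and the axes are right-handed (so a half turn about z gives the same grasp; the last joint's range is limited). The gripper opens to 85 mm and grips with 20 to 120 N. Pads are 22 mm wide; open, the fingers measure 114 mm over their backs; the gripper's body (76 mm by 85 mm) begins 54 mm behind the grasp point. The pads swing forward as they close: fully open they stand 13 mm farther back than shut.
Start: joints at [-1.407, 0.104, 0.097, 1.564, 0, 1.353], TCP at [0.224, -0.557, 0.242] pointing down, gripper open.
Joint ranges: [-2.99, 2.99], [-0.84, 1.86], [-1.1, 1.16], [-1.84, 2.11], [-1.51, 1.56], [-3.14, 3.14]. Speed limits (rad/s): [2.22, 2.22, 2.57, 3.14, 3.14, 3.14].

## Interface

Orientations are given as [roll, pitch, yaw] about the fixed x, y, z axes, in that order (R = Rz(yaw) Ry(pitch) Rx(roll)).
In Python, from station import r gives the robot as it stands. The module is installed in compiled form; this text tells all that it offers.
- The arm moves only by the tool play_rows, never from a script. Its argument "series" is a list of rows, each a list of 5 numbers: the shift along the world's x, y, z in cm, then the turn about the world's z in rad, then the closure, from 0 (fully open) to 1 (shut). In form: [[dx, dy, dz, roll, grip], ...]. A call has exactly 10 rows; each row shifts and turns the pose as measured when the row begins; what a row does not reach is not made up. A row lasts 1/10 s, in which the tool goes at most 50 mm and 8.59 degrees, less where a joint would pass 70% of its speed; a pose out of reach is approached as far as the arm can. A call is refused whole if a number of a shift passes 5 or a number of a turn 0.15, either way. A call with a gripper value outside its range is refused whole. The fingers move at their own pace and stop on an object; the grip force is fixed at half the most. Time passes only in rows, so rows that do not move let the fingers close, or fill a call up. It gives the time, the measured TCP pose, the force and the opening at its end, in the units of the state.
- r.state(): the state, without advancing time (a new reading comes with each control period).
- r.get_image(name): name is "scene" or "side" or "wrist"; returns a dict with "frame" (400x640x3 uint8, blue, green, red), "z_map" (400x640 float32, m along the optical axis (not along the pixel's ray), 0 where there is no reading), "fov_y" (degrees; the focal length in pixels is half the picture's height over the tangent of half this angle, whatever the lens; pixels are square), "cx", "cy" (the principal point, pixels), "cam_to_world" (4x4, takes a point from camera to world coordinates); the wrist camera has in their place "T_tool_cam" (4x4, takes a point from camera to tool coordinates, whose origin is the TCP and whose axes are the tool frame's). Camera axes: x right, y down, z forward; pixel columns grow to the right and rows downward; lengths in m; the calibration is good to about 2 mm. A picture is of the moment at which its call begins: read the wrist's pose just before it.
- r.hand_in(): hands the job in, once; it reports no verdict.
Trained networks look in a picture, given as the dict that the camera call returned (one of the last four; its "shot" number tells which), for a name from the list of things; names that differ only in an ending like _2 or _b are one class to them, and where a whole thing is asked for, a point or a joint stands for the part that bears it (a point fixed in the world has none). Each returns a list of dicts, best first, with "p" (0 to 1); they miss things now and then, are a little off and sometimes report something else, mostly with a low value. They report only what shows in the picture. A call takes as long as a camera call. They do not tell look-alikes from the thing itself.
- r.cut_out(picture, label): "pixels" (400x640 bool, what is visible of it) and "extent" ([centre column, centre row, width, height] in pixels, round what is visible of it).
- r.landmark_of(picture, label): "location" ([column, row] in pixels: a listed point, or the origin of a listed thing).
The state is a dict: "time": time; "joint_positions": joint angles; "qd": joint speeds; "tau": joint torques, N m; "tool_pos": TCP position; "ee_rot": TCP orientation; "ft_force": force on the tool from outside, world axes, zero at the start; "ft_torque": the same for the moment, N m; "gripper_width": opening from 0.0 (shut) to 1.0 (fully open).
Only numpy, scipy, OpenCV 4.12 (cv2) and the standard library are available. Lean on these libraries where they do the work, as an engineer would, in place of code of your own. Each camera call takes 0.05 s, during which the arm holds its last target.

## Task

Set the steel basket of clock parts upright on the drip plate in the free bay of the parts dryer and let go of it. Then take the dryer's lid by its tongue, lower it gently from its open rest to 40 degrees from shut (within 5 degrees), and finish while holding it still there for the damp air to escape: it falls shut if let go, and must never drop nearly shut. Keep the basket upright and leave the brass barrel in the other bay, the jar and the screwdriver where they are.

Things in the scene. Friction and masses are not known exactly. Their poses are not given: they have to be found in the camera images.
- basket_center (a point): Steel basket, round, open-topped, full of holes, with small brass wheels in it (fixed to it). Wall outside diameter 58 mm at the foot, 64 mm at its rim 45 mm up; 85 mm high over its handle; about 150 g. This point lies on its axis half-way up, 42.5 mm above its underside; z is up; its handle runs along its own y axis. It starts standing on the bench, left or right of the dryer.
- basket_bar (a point): Centre of the basket's handle, a straight level bar bridging the rim, 80 mm above the underside: 66 mm long (along y), 10 mm thick (along x), 10 mm high. Free space under it down to the rim 35 mm below its centre (two flat upright straps carry its ends).
- plate_top (a point): Drip plate: flat steel square 80 x 80 mm, 4 mm thick with dark slots, fixed on the dryer's inner floor near the middle of the left or the right bay. This point is the centre of its upper face; x, y along its edges, parallel to the dryer's. Its upper face is 90 mm below the dryer's rim.
- dryer: Parts dryer: open-topped grey sheet-metal box fixed to the bench, 170 mm deep (its x), 230 mm wide (its y), rim 110 mm above the bench, walls 6 mm, inner floor 16 mm above the bench. A low divider (6 mm thick, top 50 mm above the bench) along x at the middle parts it into a left (+y) and a right (-y) bay, each 158 x 106 mm. Origin: centre of its footprint at bench height; x points away from its front panel, towards the hinge; its yaw varies by up to about 0.25 rad.
- lid (a joint): Angle of the dryer's lid in rad: 0 shut (level on the rim), growing as it opens, stop at 1.8. It starts open, upright or a little past it (1.57 to 1.70), where slight hinge friction (about 0.08 N m) keeps it. Drawn forward below about 1.2 it falls shut if not held. Goal: 40 degrees = 0.698.
- lid_hinge (a point): Middle of the hinge line, which runs along the dryer's y axis on its far rim (85 mm from the dryer's centre along x, 110 mm above the bench). Lid: aluminium plate 170 x 230 x 8 mm, lid and tongue together about 350 g; shut, its underside lies on the rim, hinge line at its lower far edge. At angle a the lid points from the hinge along (-cos a, 0, sin a) in the dryer's frame.
- lid_grip (a point): Grip point on the tongue of the lid, a black block that sticks out 43 mm from the middle of the lid's free edge in the plane of the lid: 26 mm wide (along the hinge line), 12 mm thick. The point lies 28 mm out from the free edge, mid-width and mid-thickness, 198 mm from the hinge along the lid and 4 mm above the lid's underside plane. Pinched on its two sides (26 mm apart) it can turn between the pads as the lid swings, so that the gripper may keep pointing down.
- barrel_center (a point): Brass spring barrel, a drum 50 mm across and 26 mm high with an arbor stub to 34 mm, loose in the bay without the plate, to be left alone. Point on its axis 13 mm up.
- jar_center (a point): Glass jar with a metal lid, 60 mm across, 75 mm high, on the bench on the other side of the dryer from the basket, to be left alone. Point on its axis half-way up.
- driver: Screwdriver 160 mm long lying on the bench nearer the robot, to be left alone. Origin at the middle underneath; x along it, handle to -x.
Mind the look-alikes: they are no part of the job. What is shaped like the part that bears basket_center but orange, pink or red is not meant.

How it is judged:
By the outcome, as a careful person would: the job done as asked, in the order asked, and still so for the second after the job is handed in, while the arm keeps its last pose, push and grip.
It also fails if it takes over 61 s, if anything falls off the work surface, if the arm or the gripper's body presses on something with over 40 N, if the wrist force passes 120 N, or if a joint passes its speed limit or range.

## Working session

There is one attempt and no reset: what is moved stays moved. The work goes in short steps, Python scripts to look and compute and a tool call to move; the robot and the scene stay as the last step left them, time stands still between calls to the robot, and variables do not carry over. Pictures are saved under pics/ and viewed, and the job is handed in when it is done.

Besides the shell and the picture viewer there is one more tool, called after "Request:" by a JSON object that holds its "fn" and its "kwargs". play_rows: Moves the arm, as the interface text tells. Its arguments: {"type":"object","properties":{"series":{"type":"array"}},"required":["series"]}

```bash
mkdir -p pics; cat > h.py <<'E'
import numpy as np, cv2
from station import r
def K(p):
    f=200/np.tan(np.radians(p["fov_y"])/2); return f,p["cx"],p["cy"]
def T_of(p):
    if "cam_to_world" in p: return np.array(p["cam_to_world"])
    from scipy.spatial.transform import Rotation as R
    s=p["_s"]; T=np.eye(4); T[:3,:3]=R.from_euler('xyz',s["ee_rot"]).as_matrix(); T[:3,3]=s["tool_pos"]
    return T@np.array(p["T_tool_cam"])
def get(n):
    s=r.state(); p=r.get_image(n); p["_s"]=s; return p
def cloud(p):
    f,cx,cy=K(p); z=p["z_map"]; v,u=np.mgrid[0:400,0:640]
    P=np.stack([(u-cx)/f*z,(v-cy)/f*z,z],-1); T=T_of(p)
    W=P@T[:3,:3].T+T[:3,3]; W[z==0]=np.nan; return W
def proj(p,X):
    f,cx,cy=K(p); T=np.linalg.inv(T_of(p)); X=np.atleast_2d(X)@T[:3,:3].T+T[:3,3]
    return np.stack([X[:,0]/X[:,2]*f+cx,X[:,1]/X[:,2]*f+cy],-1)
E
python3 - <<'E'
from h import *
print(r.state())
for n in ["scene","side"]:
    p=get(n); cv2.imwrite(f"pics/{n}0.png",p["frame"]); W=cloud(p); np.savez(f"{n}0.npz",W=W,f=p["frame"])
    for l in ["basket_center","basket_bar","plate_top","dryer","lid","lid_hinge","lid_grip","barrel_center","jar_center","driver"]:
        try:
            for d in r.landmark_of(p,l)[:3]:
                c,q=map(int,np.round(d["location"])); print(n,l,round(d["p"],2),c,q,W[min(max(q,0),399),min(max(c,0),639)].round(3))
        except Exception as e: print(l,e)
print(r.state()["time"])
E
```

```text
{'time': 0.0, 'joint_positions': array([-1.40668757e+00,  1.04695425e-01,  9.65111656e-02,  1.56392897e+00,
       -4.20218489e-05,  1.35310088e+00]), 'qd': array([-0.00049662,  0.00227473,  0.00056805,  0.00209558,  0.00042194,
       -0.00023635]), 'tau': array([-1.55882008e-03, -5.56926191e+01,  5.03653872e+01,  1.68516452e-02,
       -2.68754375e-04, -3.79328014e-06]), 'tool_pos': array([ 0.22350388, -0.55647615,  0.24154766]), 'ee_rot': array([-3.14134926e+00,  1.29489316e-03, -1.18899194e+00]), 'ft_force': array([-0.09721291,  0.36542377, -0.22921834]), 'ft_torque': array([-0.00246628, -0.01638246,  0.01643811]), 'gripper_width': 1.005822097509303}
scene basket_center 0.97 426 169 [0.455 0.464 0.04 ]
scene basket_center 0.95 381 199 [0.508 0.251 0.013]
scene basket_center 0.83 401 178 [0.459 0.358 0.034]
scene basket_bar 0.95 400 178 [0.463 0.351 0.04 ]
scene basket_bar 0.83 390 155 [0.38  0.355 0.082]
scene basket_bar 0.81 382 189 [0.506 0.251 0.055]
scene dryer 0.86 292 229 [ 0.61  -0.114  0.1  ]
lid it knows: barrel_center, basket_bar, basket_center, driver, dryer, jar_cente
[... 261 characters left out ...]
89 207 [ 0.302 -0.345  0.02 ]
side basket_center 0.93 256 249 [0.557 0.226 0.001]
side basket_center 0.85 209 319 [0.503 0.436 0.012]
side basket_center 0.76 269 312 [0.408 0.346 0.013]
side basket_bar 0.89 270 301 [0.391 0.353 0.082]
side basket_bar 0.77 208 313 [0.475 0.448 0.08 ]
side basket_bar 0.71 238 274 [0.489 0.344 0.086]
side plate_top 0.56 324 196 [0.474 0.053 0.096]
side dryer 0.75 332 187 [ 0.523 -0.047  0.02 ]
lid it knows: barrel_center, basket_bar, basket_center, driver, dryer, jar_center, lid_grip, lid_hinge, plate_top
side lid_hinge 0.94 311 145 [ 0.611 -0.072  0.11 ]
side lid_grip 0.59 298 76 [ 0.636 -0.064  0.317]
side barrel_center 0.75 346 171 [ 0.515 -0.102  0.043]
1.0
```

View pics/scene0.png

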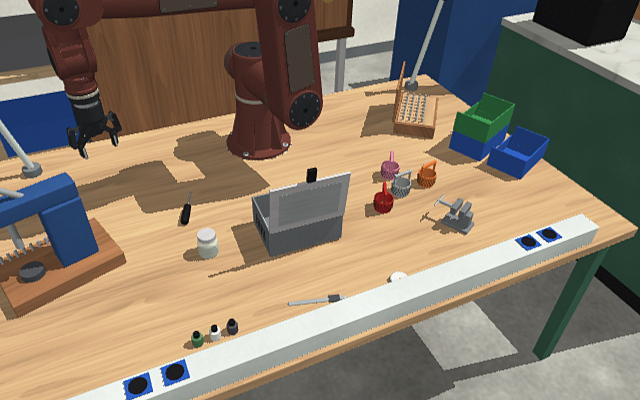

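View pics/side0.png

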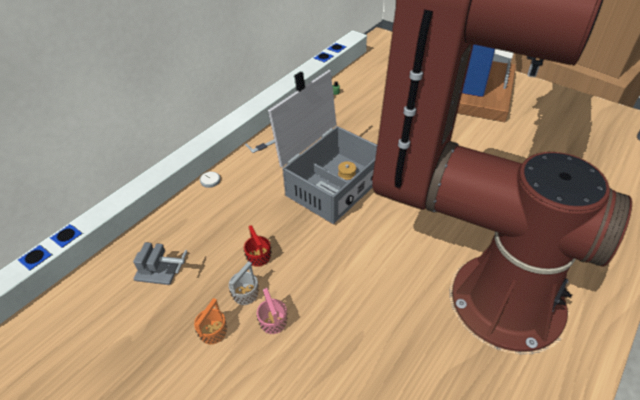

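```bash
python3 - <<'E'
import cv2
a=cv2.imread("pics/scene0.png")[125:225,340:460]; b=cv2.imread("pics/side0.png")[220:350,170:310]
a=cv2.resize(a,(400,333),interpolation=3); b=cv2.resize(b,(359,333),interpolation=3)
cv2.imwrite("pics/crop0.png",cv2.hconcat([a,b]))
E
```

```text
(no output)
```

View pics/crop0.png

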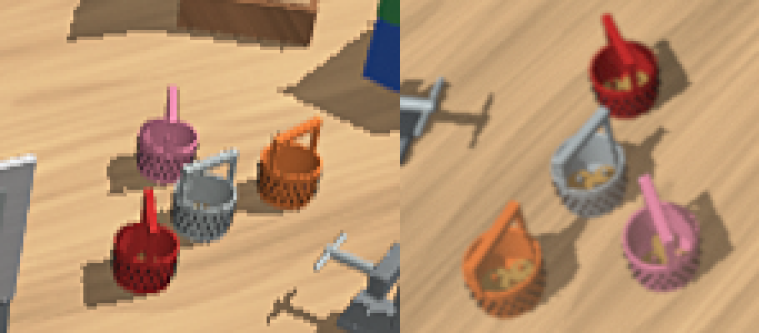

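The steel basket is the grey one at scene (401,180) and side (243,285). The red (383,199), pink (390,167) and orange (427,174) ones in the scene image are look-alikes. Next I measure poses from depth.

```bash
python3 - <<'E'
from h import *
out={}
for n in ["scene","side"]:
    d=np.load(n+"0.npz"); W=d["W"]; f=d["f"].astype(int)
    sat=f.max(-1)-f.min(-1)
    m=(sat<40)&(abs(W[...,0]-.47)<.07)&(abs(W[...,1]-.35)<.07)&(W[...,2]>.012)&(W[...,2]<.1)
    nlab,L,st,ce=cv2.connectedComponentsWithStats(m.astype(np.uint8))
    i=1+np.argmax(st[1:,4]); P=W[L==i]; print(n,st[i],ce[i],P.min(0),P.max(0))
    B=P[P[:,2]>.074]; c=B.mean(0); u,s,v=np.linalg.svd(B[:,:2]-c[:2]); print(" bar",len(B),c.round(4),B.min(0).round(3),B.max(0).round(3),"dir",np.degrees(np.arctan2(v[0,1],v[0,0])), (B[:,:2]-c[:2])@v[0])
    Rm=P[(P[:,2]<.05)]
    from scipy.optimize import least_squares
    q=least_squares(lambda a:np.hypot(Rm[:,0]-a[0],Rm[:,1]-a[1])-(.029+.003*Rm[:,2]/.045),[.47,.35],loss='soft_l1',f_scale=.003); print(" axis fit",q.x,len(Rm))
E
```

```text
scene [391 170  21  26 357] [401.11204482 183.17366947] [0.41409099 0.30220435 0.01231235] [0.52565145 0.37601986 0.08873754]
 bar 64 [0.4919 0.3348 0.0817] [0.483 0.302 0.075] [0.501 0.37  0.089] dir -85.8733957431792 [-0.02907315 -0.0287383  -0.0307784  -0.02101089 -0.01912445 -0.02715244
 -0.02933258 -0.02974954 -0.0349506  -0.00253271 -0.00717733 -0.00964723
 -0.01367198 -0.02311145 -0.02192696 -0.02227493 -0.03045147  0.00811331
  0.00217155 -0.00526898 -0.00320515 -0.01041656 -0.01075448 -0.01602895
 -0.0168432  -0.02191439 -0.02855398 -0.0330816   0.0146036   0.01327144
  0.01193667  0.00299045  0.00370168  0.00258429 -0.00038942 -0.00826414
 -0.01063875 -0.02976946  0.02536578  0.02207939  0.02216413  0.01840434
  0.0131591   0.01384658  0.0068112   0.00402382 -0.00153273  0.02824563
  0.02716774  0.02583815  0.02090661  0.01895197  0.01461784  0.01104606
  0.00510252  0.0306232   0.02942602  0.0280452   0.02506321  0.0202441
  0.01507739  0.02870578  0.02997782  0.03309965]
 axis fit [0.48974849 0.33627322] 272
side [229 262  30  42 635] [243.56850394 284.07716535] [0.456436
[... 2158 characters left out ...]
1362691e-02
  2.04094438e-02  1.88608783e-02  1.68564113e-02  1.62006781e-02
  1.42036434e-02  1.05953526e-02  2.55597361e-02  2.69658191e-02
  2.33051815e-02  2.27275234e-02  2.23130948e-02  1.90977285e-02
  1.76846233e-02  1.50999449e-02  3.07106378e-02  2.88502406e-02
  2.70382110e-02  2.54547653e-02  2.52712920e-02  2.33257626e-02
  1.96452774e-02  1.77327745e-02  2.96857362e-02  2.95660725e-02
  2.87690963e-02  2.88361735e-02  2.65301629e-02  2.43723892e-02
  2.01660564e-02  2.84593404e-02  3.08018060e-02  2.87322119e-02
  2.70391865e-02  2.41291960e-02  3.06322730e-02  2.94916394e-02
  2.91329908e-02  2.77328970e-02  3.05187823e-02  2.89923897e-02]
 axis fit [0.48924849 0.33972846] 430
```

```bash
python3 - <<'E'
import numpy as np,cv2
for n in ["scene","side"]:
    d=np.load(n+"0.npz"); W=d["W"]
    m=(abs(W[...,0]-.53)<.2)&(abs(W[...,1]+.07)<.17)
    # rim band
    r=m&(abs(W[...,2]-.11)<.004); P=W[r][:,:2]; print(n,"rim",len(P)); 
    if len(P): print(cv2.minAreaRect(P.astype(np.float32)))
    # lid plane
    l=m&(W[...,2]>.14)&(W[...,2]<.26)&(W[...,0]>.56); Q=W[l]; c=np.median(Q,0)
    for _ in range(5):
        u,s,v=np.linalg.svd(Q-c,full_matrices=False); nn=v[2]; e=(Q-c)@nn; Q=Q[abs(e)<max(.004,2*e.std())]; c=Q.mean(0)
    nn*=np.sign(nn[0]); print("lid",len(Q),c,nn,"yaw",np.degrees(np.arctan2(nn[1],nn[0])),"tilt",np.degrees(np.arcsin(nn[2])))
    t=m&(W[...,2]>.295); Q=W[t]; print("tongue",len(Q),Q.mean(0) if len(Q) else '',Q.max(0),Q.min(0))
d=np.load("side0.npz");W=d["W"]
m=(abs(W[...,0]-.53)<.12)&(abs(W[...,1]+.07)<.15)&(W[...,2]<.14)
cv2.imwrite("pics/dry.png",cv2.resize(d["f"][110:230,260:400],(700,600),interpolation=2))
Q=W[m&(abs(W[...,2]-.02)<.003)]; print("plate-ish",len(Q),Q.mean(0),Q.min(0),Q.max(0))
E
```

```text
scene rim 164
((0.5315264463424683, -0.06511308252811432), (0.23133356869220734, 0.18142074346542358), 87.64278411865234)
lid 2260 [ 0.63057899 -0.07429546  0.20231342] [ 0.99165622 -0.04543486 -0.12063836] yaw -2.623294871493673 tilt -6.92894531752716
tongue 712 [ 0.37345286 -0.02545932  0.52486723] [0.65063239 0.04274182 0.64943771] [ 0.33000099 -0.08349319  0.29520156]
side rim 598
((0.5277315974235535, -0.06386853754520416), (0.23556959629058838, 0.17599467933177948), 87.85694122314453)
lid 2576 [ 0.62298101 -0.06080236  0.20198283] [ 0.99144473 -0.04400286 -0.12288653] yaw -2.5412661313889564 tilt -7.058721654316516
tongue 118 [ 0.63599657 -0.06589267  0.31056577] [ 0.64606656 -0.05482741  0.32377043] [ 0.63026468 -0.08122852  0.29529301]
plate-ish 645 [ 0.54172373 -0.06886538  0.01954205] [ 0.43890327 -0.17863738  0.01700127] [0.6114932  0.05613771 0.02299833]
```

View pics/dry.png

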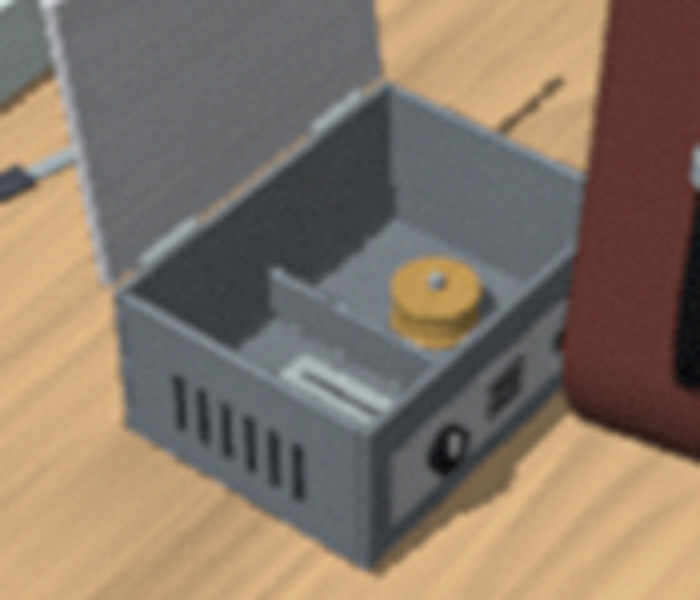

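Scene image: dryer at (300,222), lid open at about 97° with its tongue at (312,175). Side image: plate in the left bay at about (325,187), barrel in the right bay at (346,171). Moving towards the dryer front at height now, then over to the basket.

Request:
{"fn": "play_rows", "kwargs": {"series": [[2,3.6,0.5,0.115,0],[2,3.6,0.5,0.115,0],[2,3.6,0.5,0.115,0],[2,3.6,0.5,0.115,0],[2,3.6,0.5,0.115,0],[2,3.6,0.5,0.115,0],[2,3.6,0.5,0.115,0],[2,3.6,0.5,0.115,0],[2,3.6,0.5,0.115,0],[2,3.6,0.5,0.115,0]]}}

```text
time: 2.0
tool_pos: [0.4255, -0.1861, 0.2921]
ee_rot: [3.14, -0.0, -0.003]
ft_force: [-0.3, -0.2, -0.1]
gripper_width: 1.002
```

Request:
{"fn": "play_rows", "kwargs": {"series": [[1,3,0,0,0],[1,3,0,0,0],[1,3,0,0,0],[0.5,3,0,0,0],[0,3,0,0,0],[0,1,0,0,0.2],[0,0,0,0,0.4],[0,0,0,0,0.5],[0,0,0,0,0.5],[0,0,0,0,0.5]]}}

```text
time: 3.0
tool_pos: [0.4632, -0.0177, 0.2941]
ee_rot: [3.138, -0.005, 0.006]
ft_force: [-0.3, -0.2, 0.2]
gripper_width: 0.5
```

```bash
python3 - <<'E'
from h import *
p=get("wrist"); cv2.imwrite("pics/w1.png",p["frame"]); W=cloud(p); np.savez("w1.npz",W=W,f=p["frame"])
print(p["_s"]["tool_pos"],p["_s"]["ee_rot"],p["_s"]["gripper_width"],np.array(p["T_tool_cam"]).round(3),p["fov_y"])
for l in ["plate_top","dryer","barrel_center","lid_hinge"]:
    for d in r.landmark_of(p,l)[:2]:
        c,q=map(int,np.round(d["location"])); print(l,round(d["p"],2),c,q,W[min(max(q,0),399),min(max(c,0),639)].round(3))
E
```

```text
[ 0.46319673 -0.01767004  0.29407748] [ 3.13798435 -0.00476124  0.00627001] 0.5001749201704367 [[ 1.     0.    -0.    -0.   ]
 [-0.     0.956  0.294 -0.075]
 [ 0.001 -0.294  0.956 -0.132]
 [ 0.     0.     0.     1.   ]] 66.58926695627954
plate_top 0.84 365 154 [ 0.527 -0.009  0.02 ]
dryer 0.87 357 187 [ 0.519 -0.056  0.016]
barrel_center 0.58 362 230 [ 0.525 -0.11   0.041]
lid_hinge 0.97 445 220 [ 0.605 -0.067  0.111]
```

View pics/w1.png

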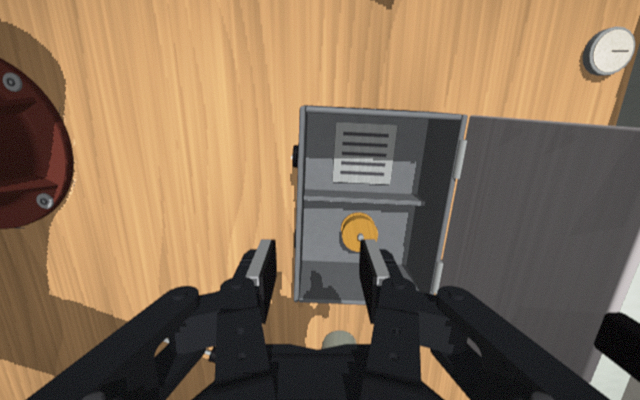

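The wrist view shows the plate in the upper (+y) bay at (363,153) and the barrel at (360,230). Now fitting the plate and dryer.

```bash
python3 - <<'E'
from h import *
d=np.load("w1.npz");W=d["W"];f=d["f"].astype(int)
m=np.zeros((400,640),bool); m[95:310,285:470]=1
r_=m&(abs(W[...,2]-.11)<.006); P=W[r_][:,:2]; P=P[(P[:,0]<.62)]
print(len(P),cv2.minAreaRect(P.astype(np.float32)), np.median(W[r_],0))
# plate: brighter
g=f.mean(-1); 
m=np.zeros((400,640),bool); m[115:192,325:405]=1
pl=m&(g>125); pl=cv2.morphologyEx(pl.astype(np.uint8),cv2.MORPH_CLOSE,np.ones((9,9)))
n,L,s,c=cv2.connectedComponentsWithStats(pl); i=1+np.argmax(s[1:,4]); Q=W[L==i]; print(s[i],c[i],np.nanmedian(Q,0),cv2.minAreaRect(Q[:,:2].astype(np.float32)))
for u,v in [(335,122),(397,126),(393,185),(333,182)]: print(W[v,u].round(4), g[v,u])
E
```

```text
4302 ((0.5257485508918762, -0.0656411349773407), (0.22986440360546112, 0.1717151254415512), 87.5345687866211) [ 0.55373296 -0.02547703  0.10976049]
[ 325  158   80   34 2539] [364.35013785 174.56321386] [ 0.52797795 -0.038096    0.0191475 ] ((0.5299882292747498, -0.03832468390464783), (0.04712555184960365, 0.11249961704015732), 88.52415466308594)
[0.4866 0.0317 0.0163] 77.33333333333333
[0.5685 0.027  0.0155] 82.66666666666667
[ 0.5698 -0.0536  0.0149] 128.33333333333334
[ 0.4857 -0.0492  0.0169] 114.0
```

Request:
{"fn": "play_rows", "kwargs": {"series": [[0,4,0,0,0.5],[0,4,0,0,0.5],[0,4,0,0,0.5],[0,4,-0.5,0.02,0.5],[0,4,-1,0.02,0.5],[0.5,4,-1,0.02,0.5],[1,4,-1,0.01,0.5],[0,2,-1,0,0.5],[0,0,0,0,0.5],[0,0,0,0,0.5]]}}

```text
time: 4.25
tool_pos: [0.4773, 0.2927, 0.247]
ee_rot: [3.137, -0.006, 0.075]
ft_force: [0.2, -0.8, -0.2]
gripper_width: 0.497
```

```bash
python3 - <<'E'
from h import *
p=get("wrist"); cv2.imwrite("pics/w2.png",p["frame"]); W=cloud(p); np.savez("w2.npz",W=W,f=p["frame"])
print(p["_s"]["tool_pos"],p["_s"]["ee_rot"],p["_s"]["joint_positions"].round(2))
for l in ["basket_bar","basket_center"]:
    for d in r.landmark_of(p,l)[:4]:
        c,q=map(int,np.round(d["location"])); print(l,round(d["p"],2),c,q,W[min(max(q,0),399),min(max(c,0),639)].round(3))
E
```

```text
[0.47734138 0.29268712 0.24698823] [ 3.1371939  -0.00640034  0.07495421] [ 0.32 -0.02 -0.02  1.56 -0.01  1.82]
basket_bar 0.78 366 229 [0.532 0.244 0.085]
basket_bar 0.68 332 136 [0.488 0.337 0.085]
basket_bar 0.59 230 109 [0.392 0.355 0.085]
basket_center 0.96 238 108 [0.382 0.353 0.011]
basket_center 0.79 363 217 [0.542 0.229 0.01 ]
basket_center 0.78 330 129 [0.486 0.344 0.087]
basket_center 0.65 326 16 [0.475 0.455 0.012]
```

View pics/w2.png

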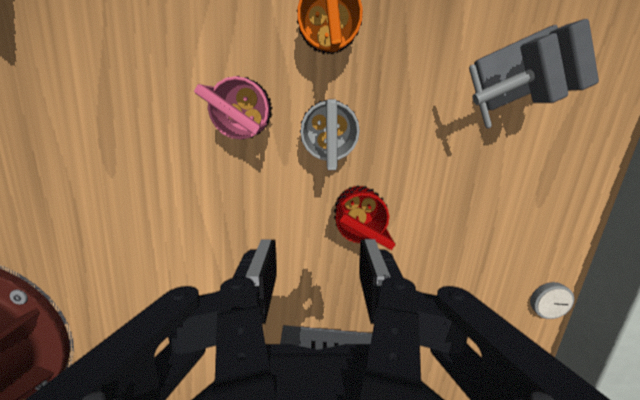

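Grey bar found at (332,135) in the wrist view. The red (363,217), pink (238,108) and orange (328,20) baskets stand clear of it. Refining the bar position.

```bash
python3 - <<'E'
from h import *
d=np.load("w2.npz");W=d["W"];f=d["f"].astype(int)
m=np.zeros((400,640),bool); m[90:178,315:350]=1
sat=f.max(-1)-f.min(-1)
b=m&(W[...,2]>.077)&(W[...,2]<.1)&(sat<40); P=W[b]; print(len(P),P[:,2].mean())
R=cv2.minAreaRect((P[:,:2]*1000).astype(np.float32)); print(R,P.mean(0))
v=np.linalg.svd(P[:,:2]-P[:,:2].mean(0))[2][0]; print(np.degrees(np.arctan2(v[1],v[0])))
E
```

```text
721 0.08477868083097695
((487.61053466796875, 337.3808898925781), (9.49220085144043, 64.71939086914062), 5.311341285705566) [0.48758487 0.33886619 0.08477868]
-84.27725986413031
```

Request:
{"fn": "play_rows", "kwargs": {"series": [[0.5,2.5,0,0.02,0.5],[0.5,2,0,0,0.5],[0,0,-3,0,0.5],[0,0,-3,0,0.5],[0,0,-3,0,0.5],[0,0,0,0,0.5],[0,0,0,0,0.5],[0,0,0,0,0.5],[0,0,0,0,0.5],[0,0,0,0,0.5]]}}

```text
time: 5.4
tool_pos: [0.4951, 0.3316, 0.1677]
ee_rot: [3.141, -0.024, 0.081]
ft_force: [0.1, 0.7, -0.3]
gripper_width: 0.499
```

```bash
python3 - <<'E'
from h import *
p=get("wrist"); cv2.imwrite("pics/w3.png",p["frame"]); W=cloud(p)
print(p["_s"]["tool_pos"],p["_s"]["ee_rot"])
f=p["frame"].astype(int); sat=f.max(-1)-f.min(-1)
b=(W[...,2]>.077)&(W[...,2]<.1)&(sat<40)&(abs(W[...,0]-.488)<.03)&(abs(W[...,1]-.338)<.06); P=W[b]; print(len(P),cv2.minAreaRect((P[:,:2]*1000).astype(np.float32)))
E
```

```text
[0.49513159 0.33160249 0.16770197] [ 3.14122841 -0.02358153  0.08130788]
1151 ((487.9610900878906, 337.6880798339844), (9.95974349975586, 65.8109359741211), 5.48440408706665)
```

View pics/w3.png

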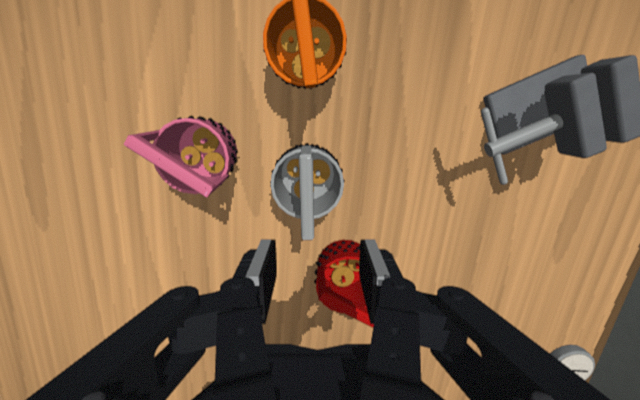

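Request:
{"fn": "play_rows", "kwargs": {"series": [[-0.7,0.6,0,0.015,0.5],[0,0,0,0,0.5],[0,0,-2,0,0.5],[0,0,-2,0,0.5],[0,0,-1.5,0,0.5],[0,0,-1,0,0.5],[0,0,-0.5,0,0.5],[0,0,0,0,0.5],[0,0,0,0,0.5],[0,0,0,0,0.5]]}}

```text
time: 6.45
tool_pos: [0.4882, 0.34, 0.0987]
ee_rot: [-3.14, -0.029, 0.1]
ft_force: [-0.4, -0.2, 0.7]
gripper_width: 0.498
```

Request:
{"fn": "play_rows", "kwargs": {"series": [[0,-0.1,-1,0,0.5],[0,0,-1,0,0.5],[0,0,-0.5,0,0.5],[0,0,0,0,0.5],[0,0,0,0,0.7],[0,0,0,0,1],[0,0,0,0,1],[0,0,0,0,1],[0,0,0,0,1],[0,0,0,0,1]]}}

```text
time: 7.45
tool_pos: [0.4887, 0.339, 0.0725]
ee_rot: [-3.14, -0.03, 0.1]
ft_force: [-0.2, -0.3, -1.6]
gripper_width: 0.103
```

```bash
python3 - <<'E'
from h import *
p=get("wrist"); cv2.imwrite("pics/w4.png",p["frame"])
print(p["_s"]["tool_pos"],p["_s"]["ee_rot"],p["_s"]["gripper_width"])
E
```

```text
[0.48867896 0.33898566 0.07252748] [-3.14003901 -0.02986407  0.09999784] 0.10275289604852626
```

View pics/w4.png

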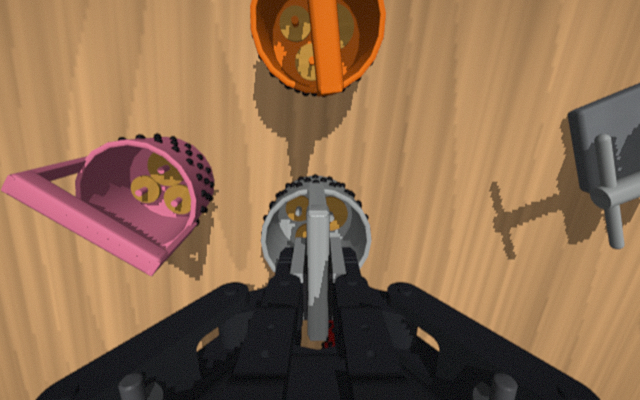

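Bar at (318,260) sits centred between the pads. Lifting.

Request:
{"fn": "play_rows", "kwargs": {"series": [[0,0,0.5,0,1],[0,0,1,0,1],[0,0,2,0,1],[0,0,2.5,0,1],[0,0,2.5,0,1],[0,0,2.5,0,1],[0,0,2.5,0,1],[0,0,1.5,0,1],[0,0,0.5,0,1],[0,0,0,0,1]]}}

```text
time: 8.5
tool_pos: [0.4876, 0.3385, 0.2396]
ee_rot: [-3.139, -0.033, 0.1]
ft_force: [-0.6, -0.3, -1.8]
gripper_width: 0.102
```

Request:
{"fn": "play_rows", "kwargs": {"series": [[0,-1.5,0,-0.01,1],[0.5,-2.5,0,-0.02,1],[0.5,-3.5,0,-0.02,1],[0.5,-3.5,0,-0.02,1],[0.5,-3.5,0,-0.02,1],[0.5,-3.5,0,-0.02,1],[0.5,-3.5,0,-0.02,1],[0.5,-2.5,0,-0.01,1],[0,-1.5,0,0,1],[0,0,0,0,1]]}}

```text
time: 9.5
tool_pos: [0.5161, 0.0684, 0.2281]
ee_rot: [3.141, -0.018, -0.049]
ft_force: [0.2, -0.8, -2.8]
gripper_width: 0.103
```

Request:
{"fn": "play_rows", "kwargs": {"series": [[0.4,-2,0,0,1],[0.4,-2.5,0,0,1],[0.4,-2,0,0,1],[0,-1,0,0,1],[0,0,0,0,1],[0,0,0,0,1],[0,0,0,0,1],[0,0,0,0,1],[0,0,0,0,1],[0,0,0,0,1]]}}

```text
time: 10.5
tool_pos: [0.5245, -0.0042, 0.2237]
ee_rot: [-3.139, -0.011, -0.046]
ft_force: [0.2, 0.4, -1.6]
gripper_width: 0.097
```

```bash
python3 - <<'E'
from h import *
p=get("side"); a=p["frame"][40:230,230:420]
q=get("wrist"); 
cv2.imwrite("pics/s5.png",cv2.resize(a,(570,570),interpolation=2)); cv2.imwrite("pics/w5.png",q["frame"])
print(q["_s"]["tool_pos"],q["_s"]["ee_rot"],q["_s"]["gripper_width"])
E
```

```text
[ 0.52447861 -0.00422459  0.22366608] [-3.1389399  -0.01115227 -0.04599921] 0.10123954230205369
```

View pics/s5.png

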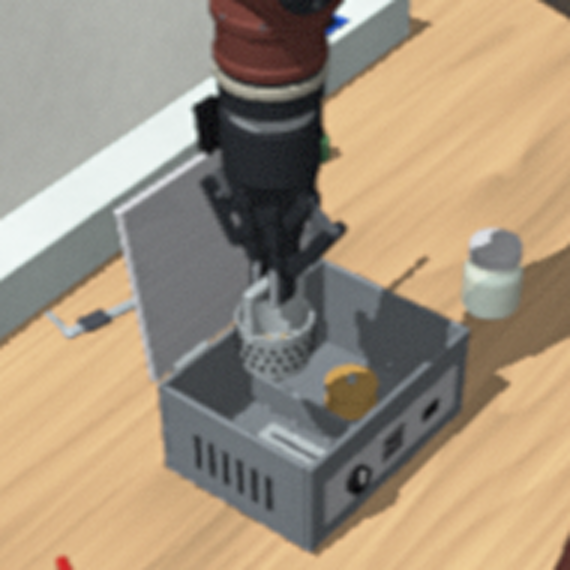

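View pics/w5.png

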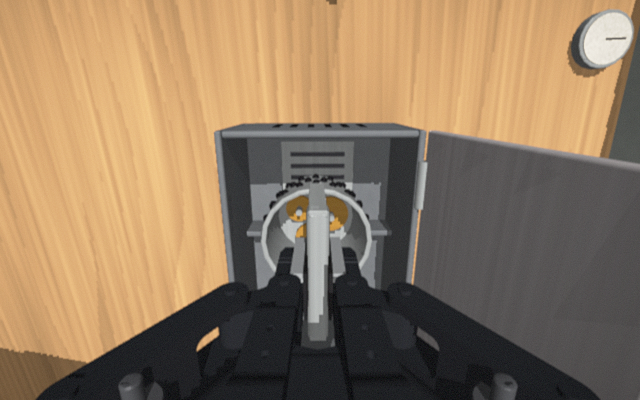

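The side view shows the basket hanging upright above the free bay. In the wrist view the plate, at (320,165), is centred under it. Lowering.

Request:
{"fn": "play_rows", "kwargs": {"series": [[0.35,-0.6,0,0,1],[0,0,-1,0,1],[0,0,-2,0,1],[0,0,-2,0,1],[0,0,-2,0,1],[0,0,-1.5,0,1],[0,0,-1,0,1],[0,0,0,0,1],[0,0,0,0,1],[0,0,0,0,1]]}}

```text
time: 11.6
tool_pos: [0.5278, -0.0119, 0.1219]
ee_rot: [-3.139, -0.01, -0.048]
ft_force: [-0.2, 1.3, -1.9]
gripper_width: 0.105
```

Request:
{"fn": "play_rows", "kwargs": {"series": [[0,0.15,-0.8,0,1],[0,0,-0.8,0,1],[0,0,-0.5,0,1],[0,0,-0.2,0,1],[0,0,0,0,1],[0,0,0,0,1],[0,0,-0.2,0,1],[0,0,-0.2,0,1],[0,0,0,0,1],[0,0,0,0,1]]}}

```text
time: 12.6
tool_pos: [0.5293, -0.0106, 0.0947]
ee_rot: [-3.14, -0.014, -0.048]
ft_force: [-0.3, -0.5, -1.6]
gripper_width: 0.11
```

Request:
{"fn": "play_rows", "kwargs": {"series": [[0,0,-0.15,0,1],[0,0,-0.15,0,1],[0,0,0,0,1],[0,0,0,0,1],[0,0,0,0,0.9],[0,0,0,0,0.8],[0,0,0,0,0.65],[0,0,0,0,0.6],[0,0,0,0,0.6],[0,0,0,0,0.6]]}}

```text
time: 13.6
tool_pos: [0.5302, -0.0109, 0.093]
ee_rot: [-3.14, -0.016, -0.048]
ft_force: [-0.5, 0.3, 0.1]
gripper_width: 0.402
```

```bash
python3 - <<'E'
from h import *
p=get("side"); a=p["frame"][40:230,230:420]
q=get("wrist"); 
cv2.imwrite("pics/s6.png",cv2.resize(a,(570,570),interpolation=2)); cv2.imwrite("pics/w6.png",q["frame"])
print(q["_s"]["tool_pos"],q["_s"]["ee_rot"],q["_s"]["gripper_width"])
E
```

```text
[ 0.53016949 -0.01088923  0.09300372] [-3.14018751 -0.01628686 -0.04786853] 0.4002623588808253
```

View pics/w6.png

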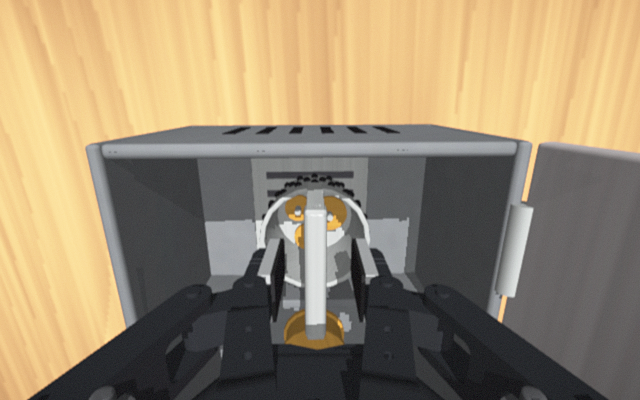

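The basket stands on the plate with the pads clear of the bar (315,270). Rising straight up.

Request:
{"fn": "play_rows", "kwargs": {"series": [[0,0,1,0,0.6],[0,0,2,0,0.6],[0,0,3,0,0.6],[0,0,3,0,0.6],[0,0,3,0.05,0.6],[0,0,3,0.1,0.6],[0,0,3,0.14,0.6],[-0.5,0,3,0.14,0.5],[-0.5,0,3,0.14,0.5],[-0.5,0,3,0.14,0.5]]}}

```text
time: 14.7
tool_pos: [0.5105, -0.0096, 0.3754]
ee_rot: [-3.141, -0.012, 0.687]
ft_force: [0.7, 0.4, -0.2]
gripper_width: 0.502
```

Request:
{"fn": "play_rows", "kwargs": {"series": [[0,0,2,0.14,0.5],[0,-0.5,0,0.14,0.5],[0,-0.5,0,0.14,0.4],[0,-1,0,0.14,0.4],[0,-1,0,0.14,0.4],[0,-1,0,0.14,0.4],[0,-1,0,0.05,0.4],[0,-0.5,0,0,0.4],[0,0,0,0,0.4],[0,0,0,0,0.4]]}}

```text
time: 15.7
tool_pos: [0.5093, -0.0658, 0.4109]
ee_rot: [3.126, -0.014, 1.617]
ft_force: [-0.6, 0.1, -0.0]
gripper_width: 0.603
```

```bash
python3 - <<'E'
from h import *
print(r.state()["joint_positions"].round(2))
q=get("wrist"); cv2.imwrite("pics/w7.png",q["frame"]); W=cloud(q); np.savez("w7.npz",W=W,f=q["frame"])
print(q["_s"]["tool_pos"],q["_s"]["ee_rot"],q["_s"]["gripper_width"])
for l in ["lid_grip","basket_bar","plate_top"]:
    for d in r.landmark_of(q,l)[:3]:
        c,v=map(int,np.round(d["location"])); print(l,round(d["p"],2),c,v,W[min(max(v,0),399),min(max(c,0),639)].round(3))
m=(W[...,2]>.288)&(W[...,2]<.335)&(W[...,0]>.6)&(abs(W[...,1]+.07)<.05); P=W[m]; print(len(P),P.mean(0),P.min(0),P.max(0),cv2.minAreaRect((P[:,:2]*1000).astype(np.float32)))
E
```

```text
[-0.39 -0.06  0.25  1.87  0.02 -0.44]
[ 0.50933318 -0.06575203  0.41085425] [ 3.12636797 -0.0138907   1.61708866] 0.6028715763974702
lid_grip 0.7 306 329 [ 0.634 -0.069  0.313]
lid_grip 0.65 349 156 [ 0.524 -0.006  0.029]
basket_bar 0.87 350 168 [ 0.528 -0.013  0.104]
basket_bar 0.77 506 177 [0.537 0.236 0.082]
basket_bar 0.56 611 79 [0.388 0.35  0.085]
plate_top 0.76 349 159 [ 0.529 -0.006  0.03 ]
997 [ 0.63384635 -0.07004791  0.30890671] [ 0.62844794 -0.08299049  0.28800784] [ 0.64565481 -0.05714416  0.32232091] ((636.9685668945312, -70.16888427734375), (25.82959747314453, 16.339275360107422), 87.19035339355469)
```

View pics/w7.png

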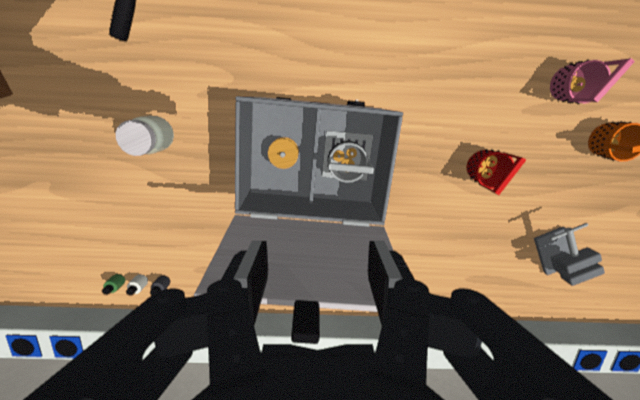

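Wrist view: the basket stands upright on the plate at (347,160), the barrel is undisturbed at (283,152), and the tongue is at (306,320). Moving over the tongue.

Request:
{"fn": "play_rows", "kwargs": {"series": [[2,-0.05,0,-0.04,0.4],[3,-0.1,0,-0.04,0.4],[3,-0.1,0,-0.01,0.4],[3,-0.1,0,0,0.4],[1.5,-0.05,0,0,0.4],[0.3,0,0,0,0.4],[0,0,0,0,0.4],[0,0,0,0,0.4],[0,0,0,0,0.4],[0,0,0,0,0.4]]}}

```text
time: 16.9
tool_pos: [0.6397, -0.0667, 0.4113]
ee_rot: [3.126, -0.013, 1.525]
ft_force: [-0.2, 1.2, 0.8]
gripper_width: 0.604
```

```bash
python3 - <<'E'
from h import *
q=get("wrist"); cv2.imwrite("pics/w8.png",q["frame"]); W=cloud(q)
print(q["_s"]["tool_pos"],q["_s"]["ee_rot"],q["_s"]["joint_positions"].round(2))
m=(W[...,2]>.288)&(W[...,2]<.335)&(W[...,0]>.6)&(abs(W[...,1]+.07)<.03); P=W[m]; print(len(P),P.mean(0),P.min(0),P.max(0),cv2.minAreaRect((P[:,:2]*1000).astype(np.float32)))
E
```

```text
[ 0.63970238 -0.06667932  0.41128112] [ 3.12582734 -0.01336366  1.52462441] [-0.31  0.37  0.72  1.91  0.02 -0.27]
932 [ 0.63541445 -0.07008295  0.31233425] [ 0.62937574 -0.08320366  0.28800258] [ 0.64545155 -0.05705441  0.32296678] ((637.2338256835938, -70.2321548461914), (25.889963150024414, 15.6968355178833), 86.20927429199219)
```

View pics/w8.png

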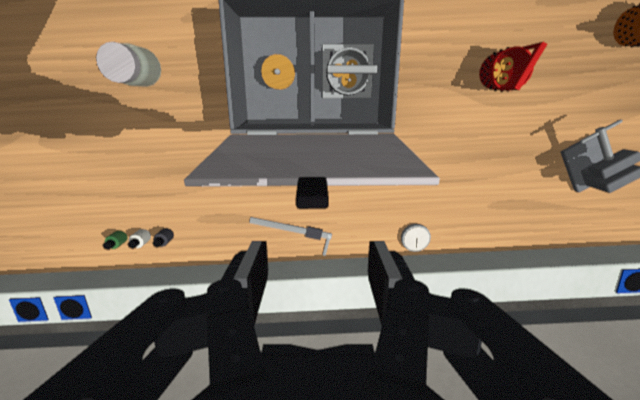

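Request:
{"fn": "play_rows", "kwargs": {"series": [[-0.25,-0.35,-1,0,0.4],[0,0,-2,0,0.4],[0,0,-2,0,0.4],[0,0,-1.5,0,0.4],[0,0,-1,0,0.4],[0,0,-0.5,0,0.4],[0,0,0,0,0.4],[0,0,0,0,0.4],[0,0,0,0,0.4],[0,0,0,0,0.4]]}}

```text
time: 17.95
tool_pos: [0.6352, -0.0706, 0.3342]
ee_rot: [3.118, -0.011, 1.524]
ft_force: [-0.7, -0.2, -0.3]
gripper_width: 0.598
```

Request:
{"fn": "play_rows", "kwargs": {"series": [[0.2,0.05,-1,0,0.4],[0,0,-1,0,0.4],[0,0,-0.9,0,0.4],[0,0,-0.4,0,0.4],[0,0,0,0,0.4],[0,0,0,0,0.4],[0,0,0,0,0.4],[0,0,0,0,0.4],[0,0,0,0,0.4],[0,0,0,0,0.4]]}}

```text
time: 18.95
tool_pos: [0.6375, -0.0701, 0.2987]
ee_rot: [3.117, -0.011, 1.524]
ft_force: [0.2, 0.6, 0.8]
gripper_width: 0.6
```

```bash
python3 - <<'E'
from h import *
q=get("wrist"); cv2.imwrite("pics/w9.png",q["frame"])
print(q["_s"]["tool_pos"],q["_s"]["ee_rot"],q["_s"]["ft_force"])
E
```

```text
[ 0.63753495 -0.07008285  0.29870906] [ 3.11704043 -0.01076594  1.52362909] [0.20122392 0.62758891 0.82363489]
```

View pics/w9.png

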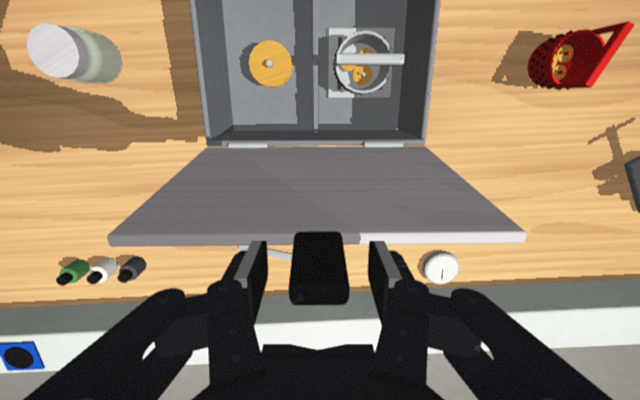

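Tongue at (319,268) is centred between the pads. Closing.

Request:
{"fn": "play_rows", "kwargs": {"series": [[0,0,0,0,0.5],[0,0,0,0,0.6],[0,0,0,0,0.7],[0,0,0,0,0.8],[0,0,0,0,1],[0,0,0,0,1],[0,0,0,0,1],[0,0,0,0,1],[0,0,0,0,1],[0,0,0,0,1]]}}

```text
time: 20.0
tool_pos: [0.6377, -0.0697, 0.2992]
ee_rot: [3.116, -0.01, 1.524]
ft_force: [0.2, 1.7, 0.2]
gripper_width: 0.293
```

```bash
cat > arc.py <<'E'
from h import *
# grip point G(a) for hinge H, yaw psi
psi=-0.0445; ex=np.array([np.cos(psi),np.sin(psi),0]); ez=np.array([0,0,1.])
def G(a,H): return H+.198*(-np.cos(a)*ex+np.sin(a)*ez)+.004*(np.sin(a)*ex+np.cos(a)*ez)
E
python3 - <<'E'
from arc import *
s=r.state(); print(s["tool_pos"],s["ee_rot"],s["gripper_width"],s["ft_force"])
C=np.array([.5265,-.0655,.11]); H=C+.085*ex
g0=G(np.radians(97),H); print("H",H,"g0",g0)
prev=None
for a in np.arange(97,39,-3):
    g=G(np.radians(a),H); 
    print(a,((g-g0)*100).round(2), None if prev is None else ((g-prev)*100).round(2)); prev=g
E
```

```text
[ 0.63771923 -0.06972729  0.29918569] [ 3.11631436 -0.01043939  1.52442793] 0.2932624906810726 [0.15298863 1.74915387 0.22999789]
H [ 0.61141585 -0.06928125  0.11      ] g0 [ 0.63948835 -0.0705313   0.30603666]
97 [0. 0. 0.] None
94 [-1.03  0.05  0.12] [-1.03  0.05  0.12]
91 [-2.06  0.09  0.19] [-1.03  0.05  0.07]
88 [-3.1   0.14  0.2 ] [-1.04  0.05  0.01]
85 [-4.13  0.18  0.16] [-1.03  0.05 -0.04]
82 [-5.16  0.23  0.06] [-1.03  0.05 -0.1 ]
79 [-6.19  0.28 -0.09] [-1.02  0.05 -0.15]
76 [-7.2   0.32 -0.3 ] [-1.02  0.05 -0.2 ]
73 [-8.21  0.37 -0.55] [-1.    0.04 -0.26]
70 [-9.2   0.41 -0.86] [-0.99  0.04 -0.31]
67 [-10.17   0.45  -1.22] [-0.97  0.04 -0.36]
64 [-11.12   0.5   -1.63] [-0.95  0.04 -0.41]
61 [-12.05   0.54  -2.09] [-0.93  0.04 -0.46]
58 [-12.95   0.58  -2.6 ] [-0.9   0.04 -0.51]
55 [-13.83   0.62  -3.16] [-0.88  0.04 -0.55]
52 [-14.67   0.65  -3.75] [-0.84  0.04 -0.6 ]
49 [-15.48   0.69  -4.4 ] [-0.81  0.04 -0.64]
46 [-16.26   0.72  -5.08] [-0.78  0.03 -0.68]
43 [-17.     0.76  -5.81] [-0.74  0.03 -0.72]
40 [-17.7    0.79  -6.57] [-0.7   0.03 -0.76]
```

Request:
{"fn": "play_rows", "kwargs": {"series": [[-0.5,0.02,0.06,0,1],[-0.5,0.02,0.06,0,1],[-0.5,0.02,0.04,0,1],[-0.5,0.02,0.03,0,1],[-0.5,0.02,0.01,0,1],[-0.5,0.02,0,0,1],[-0.5,0.02,-0.02,0,1],[-0.5,0.02,-0.02,0,1],[-0.5,0.02,-0.05,0,1],[-0.5,0.02,-0.05,0,1]]}}

```text
time: 21.0
tool_pos: [0.5852, -0.0674, 0.2997]
ee_rot: [3.112, -0.011, 1.525]
ft_force: [4.1, 1.2, -2.3]
gripper_width: 0.294
```

```bash
cat > ang.py <<'E'
from arc import *
from scipy.spatial.transform import Rotation as R
s=r.state(); M=R.from_euler('xyz',s["ee_rot"]).as_matrix(); g=s["tool_pos"]-.008*M[:,2]
H=np.array([.611416,-.069281,.11]); v=g-H; u=-v@ex; z=v[2]
a=np.arctan2(z,u)-np.arctan2(.004,.198)
print("angle",np.degrees(a),"rad",np.hypot(u,z),"lat",v@np.cross(ez,ex),"ee",s["ee_rot"].round(3),"F",s["ft_force"].round(1),"w",s["gripper_width"],"q",s["joint_positions"].round(2),"t",s["time"])
import sys
for b in map(float,sys.argv[1:]): print(b,((G(np.radians(b),H)-g)*100).round(2))
E
python3 ang.py 82 67
```

```text
angle 81.20225004505939 rad 0.199510524164683 lat 0.0006040375777429577 ee [ 3.112 -0.011  1.525] F [ 4.1  1.2 -2.3] w 0.29445446152132165 q [-0.35  0.06  0.15  1.64  0.02 -0.3 ] t 21.0
82.0 [ 0.29 -0.07 -0.11]
67.0 [-4.71  0.15 -1.39]
```

Request:
{"fn": "play_rows", "kwargs": {"series": [[-0.5,0.02,-0.07,0,1],[-0.5,0.02,-0.08,0,1],[-0.5,0.02,-0.09,0,1],[-0.5,0.02,-0.1,0,1],[-0.5,0.02,-0.12,0,1],[-0.49,0.02,-0.13,0,1],[-0.49,0.02,-0.15,0,1],[-0.49,0.02,-0.16,0,1],[-0.49,0.02,-0.18,0,1],[-0.48,0.02,-0.19,0,1]]}}

```text
time: 22.0
tool_pos: [0.5313, -0.0651, 0.2858]
ee_rot: [3.112, -0.012, 1.524]
ft_force: [3.8, 1.5, -2.8]
gripper_width: 0.294
```

```bash
python3 ang.py 67 55 53
```

```text
angle 65.21527607894842 rad 0.20064169536616708 lat 0.0005592999591843011 ee [ 3.112 -0.012  1.524] F [ 3.8  1.5 -2.8] w 0.29379848373635037 q [-0.38 -0.11 -0.04  1.62  0.02 -0.33] t 22.0
67.0 [ 0.67 -0.09  0.  ]
55.0 [-2.99  0.08 -1.93]
53.0 [-3.55  0.1  -2.33]
```

Request:
{"fn": "play_rows", "kwargs": {"series": [[-0.4,0.01,-0.18,0,1],[-0.4,0.01,-0.2,0,1],[-0.4,0.01,-0.21,0,1],[-0.38,0.01,-0.22,0,1],[-0.37,0.01,-0.23,0,1],[-0.36,0.01,-0.24,0,1],[-0.35,0.01,-0.25,0,1],[-0.34,0.01,-0.25,0,1],[-0.33,0.01,-0.26,0,1],[-0.32,0.01,-0.26,0,1]]}}

```text
time: 23.0
tool_pos: [0.491, -0.0634, 0.2632]
ee_rot: [3.11, -0.012, 1.525]
ft_force: [-0.7, 3.3, 6.5]
gripper_width: 0.29
```

```bash
python3 ang.py 46 44 40; python3 - <<'E'
from h import *
p=get("side"); cv2.imwrite("pics/s10.png",cv2.resize(p["frame"][40:230,230:420],(570,570),interpolation=2)); W=cloud(p); np.savez("s10.npz",W=W,f=p["frame"])
E
```

```text
angle 51.99432303383345 rad 0.20140567866428422 lat 0.00047295732802570494 ee [ 3.11  -0.012  1.525] F [-0.7  3.3  6.5] w 0.2901454116912248 q [-0.41 -0.25 -0.2   1.59  0.02 -0.36] t 23.0
46.0 [-1.39  0.01 -1.6 ]
44.0 [-1.89  0.04 -2.08]
40.0 [-2.83  0.08 -3.08]
```

View pics/s10.png

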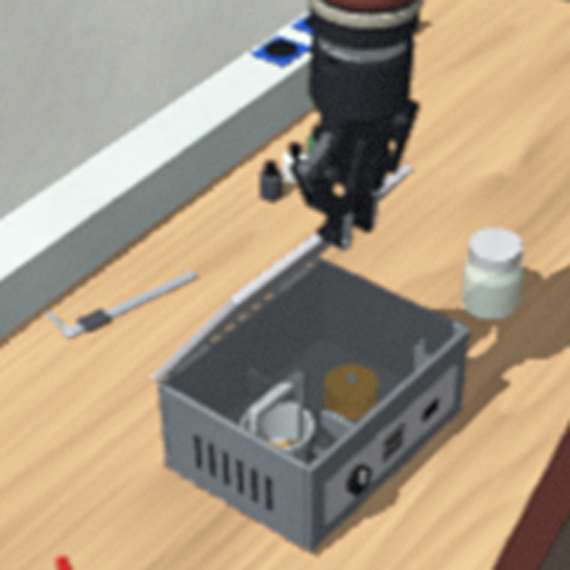

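Lid is following at about 52°, with the basket upright at (285,415) and the barrel in place. Cross-checking the angle from scene depth.

```bash
cat > lidang.py <<'E'
from h import *
def run():
    psi=-0.0445; ex=np.array([np.cos(psi),np.sin(psi),0]); ey=np.array([-np.sin(psi),np.cos(psi),0])
    H=np.array([.6114,-.0693,.11])
    for n in ["scene","wrist"]:
        p=get(n); W=cloud(p); L=W-H; u=-(L@ex); w=L@ey; z=L[...,2]
        f=p["frame"].astype(int); sat=f.max(-1)-f.min(-1)
        m=(u>.015)&(u<.15)&(abs(w)<.108)&(z>.012)&(z<.2)&(sat<45)&((abs(w)>.04))
        Q=W[m]
        if len(Q)<50: print(n,len(Q)); continue
        rng=np.random.default_rng(0); best=0
        for _ in range(400):
            t=Q[rng.choice(len(Q),3,0)]; nn=np.cross(t[1]-t[0],t[2]-t[0]); 
            if np.linalg.norm(nn)<1e-7: continue
            nn/=np.linalg.norm(nn); k=abs((Q-t[0])@nn)<.003
            if k.sum()>best and abs(nn@ey)<.15: best=k.sum(); B=k
        I=Q[B]; c=I.mean(0); nn=np.linalg.svd(I-c,full_matrices=False)[2][2]; nn*=np.sign(nn[2])
        print(n,len(Q),best,"angle",np.degrees(np.arctan2(nn@ex,nn[2])),"lat",nn@ey)
        cv2.imwrite(f"pics/lid_{n}_{p['_s']['time']:.2f}.png",p["frame"])
run()
E
python3 lidang.py
```

```text
scene 2175 1445 angle 54.56981603377811 lat -0.0008414591521188362
wrist 3975 2887 angle 58.437565869627775 lat 9.86188693386875e-05
```

Request:
{"fn": "play_rows", "kwargs": {"series": [[-0.27,0,-0.23,0,1],[-0.27,0,-0.24,0,1],[-0.26,0,-0.24,0,1],[-0.26,0,-0.24,0,1],[-0.25,0,-0.25,0,1],[-0.25,0,-0.25,0,1],[-0.24,0,-0.25,0,1],[-0.24,0,-0.25,0,1],[0,0,0,0,1],[0,0,0,0,1]]}}

```text
time: 24.15
tool_pos: [0.4696, -0.0623, 0.2448]
ee_rot: [3.112, -0.014, 1.525]
ft_force: [-2.3, 3.3, 4.0]
gripper_width: 0.292
```

```bash
sed -i 's/\.611416/.6085/' ang.py; python3 ang.py 42 40;  python3 - <<'E'
from arc import *
H=np.array([.6085,-.0692,.11]); ey=np.cross(ez,ex)
p=get("side"); s=get("scene")
def over(p,rect,name,k):
    im=cv2.resize(p["frame"],None,fx=k,fy=k,interpolation=2)
    for a,c in [(35,(0,255,255)),(40,(0,255,0)),(45,(255,0,255))]:
        t=np.radians(a); d=-np.cos(t)*ex+np.sin(t)*ez
        q=[H+.115*ey,H+.115*ey+.17*d,H-.115*ey+.17*d,H-.115*ey]
        P=(proj(p,np.array(q))*k).round().astype(int); cv2.polylines(im,[P.reshape(-1,1,2)],False,c,1)
    x0,y0,x1,y1=[int(v*k) for v in rect]; cv2.imwrite(name,im[y0:y1,x0:x1])
over(p,(260,70,400,220),"pics/s11.png",4); over(s,(230,140,370,260),"pics/c11.png",5)
E
python3 lidang.py
```

```text
angle 44.542526056994156 rad 0.19948801841596084 lat 0.0006501111527401641 ee [ 3.112 -0.014  1.525] F [-2.3  3.3  4. ] w 0.291910328688241 q [-0.42 -0.32 -0.29  1.57  0.02 -0.38] t 24.15
42.0 [-0.52 -0.04 -0.73]
40.0 [-0.98 -0.02 -1.24]
scene 2288 1521 angle 46.36529844131715 lat -0.0060250714445391675
wrist 5749 3616 angle 72.09986147444945 lat -0.004109027879143184
```

View pics/s11.png

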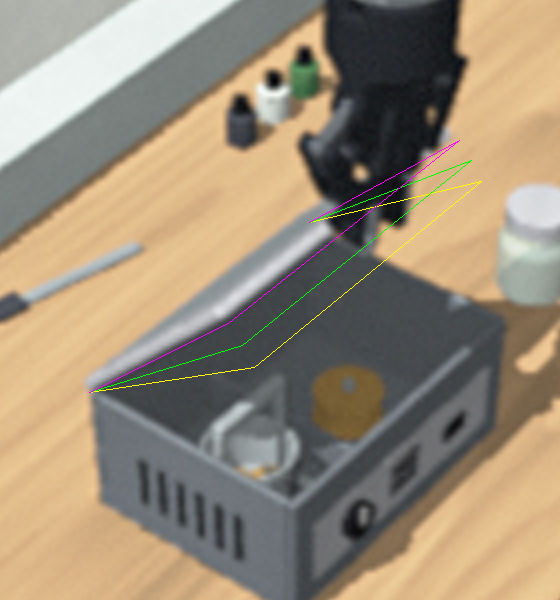

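View pics/c11.png

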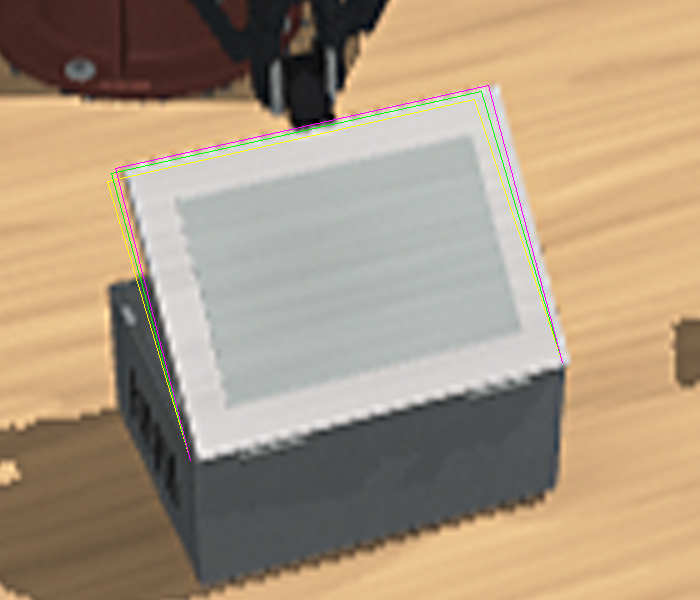

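Side overlay puts the lid's near corner at about (223,312), just above the 45° line, which agrees with the scene depth (46°). Lowering the last ~6° slowly.

Request:
{"fn": "play_rows", "kwargs": {"series": [[-0.15,0,-0.15,0,1],[-0.16,0,-0.17,0,1],[-0.16,0,-0.18,0,1],[-0.16,0,-0.18,0,1],[-0.16,0,-0.19,0,1],[-0.16,0,-0.19,0,1],[-0.16,0,-0.19,0,1],[-0.12,0,-0.15,0,1],[0,0,0,0,1],[0,0,0,0,1]]}}

```text
time: 25.35
tool_pos: [0.456, -0.0618, 0.23]
ee_rot: [3.112, -0.015, 1.526]
ft_force: [-1.1, 3.8, 4.8]
gripper_width: 0.292
```

```bash
python3 ang.py 40;  python3 - <<'E'
from arc import *
H=np.array([.6085,-.0692,.11]); ey=np.cross(ez,ex)
p=get("side")
k=4
im=cv2.resize(p["frame"],None,fx=k,fy=k,interpolation=2)
for a,c in [(35,(0,255,255)),(40,(0,255,0)),(45,(255,0,255))]:
        t=np.radians(a); d=-np.cos(t)*ex+np.sin(t)*ez
        q=[H+.115*ey,H+.115*ey+.17*d,H-.115*ey+.17*d,H-.115*ey]
        P=(proj(p,np.array(q))*k).round().astype(int); cv2.polylines(im,[P.reshape(-1,1,2)],False,c,1)
cv2.imwrite("pics/s12.png",im[280:880,1040:1600])
q=get("wrist"); cv2.imwrite("pics/w12.png",q["frame"])
E
python3 lidang.py
```

```text
angle 38.78183428923367 rad 0.19944048204789602 lat 0.0006134161750994816 ee [ 3.112 -0.015  1.526] F [-1.1  3.8  4.8] w 0.2918187846970238 q [-0.44 -0.36 -0.36  1.56  0.03 -0.39] t 25.35
40.0 [ 0.38 -0.08  0.23]
scene 2302 1471 angle 40.52811897034042 lat -0.0028478778878721855
wrist 3510 2382 angle 69.43186619740518 lat 0.001257955355532899
```

View pics/s12.png

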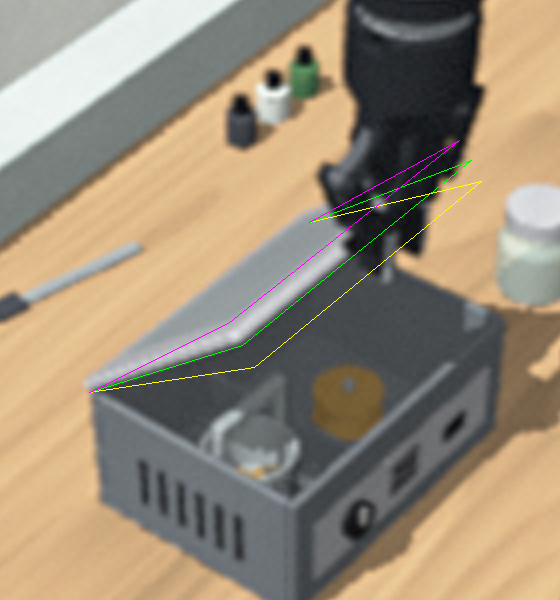

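View pics/w12.png

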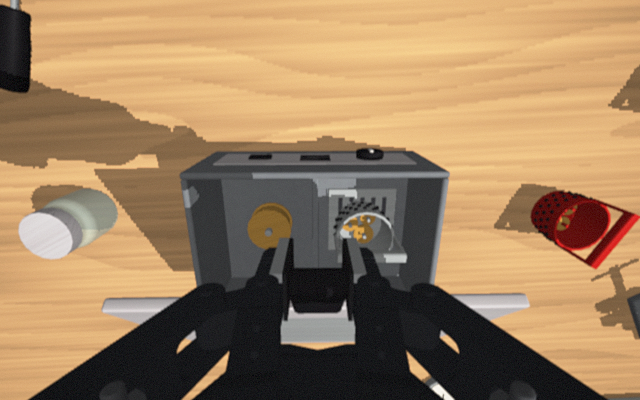

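All the angle estimates are close to 40°: 40.5 from scene depth, just above the 40° line in the overlay, 38.8 from the arm. The wrist view shows the basket on the plate at (360,230) and the tongue pinched at (318,285). One still hold first, then I hand in.

Request:
{"fn": "play_rows", "kwargs": {"series": [[0,0,0,0,1],[0,0,0,0,1],[0,0,0,0,1],[0,0,0,0,1],[0,0,0,0,1],[0,0,0,0,1],[0,0,0,0,1],[0,0,0,0,1],[0,0,0,0,1],[0,0,0,0,1]]}}

```text
time: 26.55
tool_pos: [0.456, -0.0618, 0.2301]
ee_rot: [3.113, -0.015, 1.526]
ft_force: [-2.5, 4.3, 3.3]
gripper_width: 0.289
```

```bash
python3 ang.py; python3 lidang.py | head -1; python3 -c "
from station import r
print(r.state()['time'], r.state()['qd'].round(3)); print(r.hand_in())"
```

```text
angle 38.79839032548898 rad 0.19944329211776055 lat 0.0006065032664501106 ee [ 3.113 -0.015  1.526] F [-2.5  4.3  3.3] w 0.2886968680158144 q [-0.44 -0.36 -0.36  1.56  0.02 -0.39] t 26.55
scene 2315 1493 angle 39.91052455412203 lat 0.0035043286590408515
26.65 [ 0.001  0.001 -0.     0.002 -0.    -0.001]
the job is handed in; nothing more can be done
None
```

I set the steel basket upright on the drip plate in the left bay and let go of it. Then I took the lid by its tongue, lowered it slowly from about 97° to about 40°, and handed in at 26.7 s while still holding it.

**Lid angle:** the last checks gave 39.9° from the scene depth and 38.8° from the arm's position. The side-view overlay, taken just before the final hold, put it just above the 40° line. The plane fit from the wrist camera disagreed (58–72°). I discounted it because that camera sees the lid almost edge-on.

**Hold:** the lid did not move over the last second, and the wrist force was about 6 N.

**Other objects:** in the last pictures the basket stood upright on the plate, and the barrel and jar were where they started. I made no specific check of the screwdriver, but the arm never came near it.

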